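# Taper feeler gauge in the guide gap

### The arm

A 6-joint arm with a two-finger parallel gripper is mounted at the origin on a cart in front of the work surface, level with it; the furniture and walls round the work are solid. World frame = base frame: x ahead of the robot, y to its left, z up, the work surface at z = 0. Lengths are in m, angles in degrees, forces in N, time in s.
With the tool pointing down it reaches from about 0.3 to 0.825 m from the base axis. Payload 5.4 kg.
Tool frame: the origin (TCP) lies midway between the tips of the shut fingers; the grasp point (between the pads) lies 19 mm behind it (arm.pinch_z is the distance from the TCP to the grasp point, in m); z points along the fingers, y is the direction in which the jaws open and shut (so a half turn about z gives the same grasp; the last joint's range is limited). The gripper opens to 92 mm and grips with 3 to 60 N. Pads are 20 mm wide; open, the fingers measure 128 mm over their backs; the gripper's body (75 mm by 189 mm) begins 69 mm behind the grasp point.
Start: joints at [-80.907, 9.076, 91.501, -0, 79.423, -12.038], TCP at [0.207, -0.536, 0.185] pointing down, gripper open.
Joint ranges: [-166.64, 166.64], [-54.1, 131.32], [10.49, 154.53], [-73.88, 253.88], [9.74, 151.15], [-171.62, 171.62]. Speed limits (degrees/s): [147.25, 147.25, 180, 180, 180, 180].

### API

Orientations are given as a 3x3 rotation matrix whose columns are the frame's x, y, z axes.
In Python, from bench import monitor, imaging, arm gives the robot as it stands.
- The arm moves only by the tool move_arm, never from a script. Its argument "series" is a list of rows, each a list of 2 entries, a list of its own where there are three numbers: the shift along the tool's x, y, z in mm, then the turn, a rotation vector about the tool's x, y, z in rad. A call has 1 to 12 rows; each row is the pose to reach, as a shift and turn from the pose commanded when the call began, along the tool's axes at that moment; what a row does not reach only later rows make up. A row lasts 1/10 s, in which the tool goes at most 50 mm and 8.59 degrees, less where a joint would pass 70% of its speed; a pose out of reach is approached as far as the arm can. A call with a gripper value outside its range is refused whole. "jaw" is the closure in counts, from 0 (fully open) to 255 (shut), set as the call begins (left out, the last holds). The fingers move at their own pace and stop on an object; "squeeze" is the grip in N (left out, the last holds). Time passes only in rows, so rows that repeat a pose let the fingers close. It gives the time, the measured TCP pose, the force and the opening at its end, in the units of the state.
- monitor.observe(): the state, without advancing time (a new reading comes with each control period).
- imaging.capture(name): name is "side" or "top" or "wrist"; returns a dict with "frame" (480x640x3 uint8, red, green, blue), "fov_y" (degrees; the focal length in pixels is half the picture's height over the tangent of half this angle, whatever the lens; pixels are square), "cx", "cy" (the principal point, pixels), "k1" (the pictures are not rectified: a ray, as slopes to the right and down, at radius r is drawn at 1 + k1 r^2 times it, then the intrinsics apply), "cam_to_world" (4x4, takes a point from camera to world coordinates); the wrist camera has in their place "hand_eye" (4x4, takes a point from camera to tool coordinates, whose origin is the TCP and whose axes are the flange's). Camera axes: x right, y down, z forward; pixel columns grow to the right and rows downward; lengths in m; the calibration is good to about 2 mm. A picture is of the moment at which its call begins: read the wrist's pose just before it. There is no depth.
- arm.hand_in(): hands the job in, once; it reports no verdict.
The state is a dict: "time_s": time; "q": joint angles; "joint_vel": joint speeds; "tau": joint torques, N m; "position": TCP position; "orientation": TCP orientation; "ft_force": force on the tool from outside, world axes, zero at the start; "torque": the same for the moment, N m; "opening": finger opening in m.
Only numpy, scipy, OpenCV 4.12 (cv2) and the standard library are available. Lean on these libraries where they do the work, as an engineer would, in place of code of your own. Each camera call takes 0.05 s, during which the arm holds its last target. There are 200 camera calls.

### The job

Take the taper feeler gauge out of its stand and slide it, tip down and with its flat face along the anvil plate, into the gap between the anvil and the sprung shoe of the fixture, until you feel a steady drag of about 6 N; do not force it or lean it hard on the anvil. Let go and leave the gauge standing upright in the middle of the gap, lightly gripped, so that its depth can be read, and leave the other things on the bench alone.

Things in the scene. Friction and masses are not known exactly. Their poses are not given: they have to be found in the camera images.
- gauge: loose taper feeler gauge, 120 g, hanging upright in the stand. Steel blade 95 mm long (z), 24 mm wide (x), black handle above it. Origin at the tip (lower end), mid-width, on the flat face. z runs up the flat face; y points out of the blade from the flat face (y = 0) to the sloping face: the blade is 4 mm thick at the tip and grows 0.12 mm per mm of z.
- gauge_grip (a point): centre of the gauge's handle, at x = 0, y = 8, z = 117.5 mm of the gauge. The handle is 44 (x) x 16 (y) x 45 mm (z), from z = 95 to 140 mm, flush with the blade's flat face; pinch it across its 16 mm (y) or its 44 mm (x).
- stand: fixed grey plastic stand, base 80 x 70 x 8 mm, with two upright cheeks 34 mm deep (y), 108 mm high and 28 mm apart (x), on whose tops the shoulders of the gauge's handle rest while the blade hangs between them. Origin at the centre of its underside, z up. Lift the gauge straight up by 100 mm to clear it.
- fixture: fixed metal fixture, base 110 (x) x 150 mm (y), 10 mm thick. Origin on the bench, at the middle of the gap's length, on the nominal plane of the anvil's face. x runs along the gap, z up, y points from the anvil to the shoe. The shoe's grey housing begins at y = 32 mm, its top at z = 95 mm. Below the shoe the gap is open down to z = 10 mm.
- anvil_nominal (a point): middle of the top edge of the anvil's face as drawn: y = 0, z = 104 mm of the fixture. The anvil is an upright rigid steel plate 60 mm long (x), 12 mm thick, on the -y side, its plain face looking to +y. It was set by hand: its true face is parallel to y = 0 but stands anywhere up to 3.25 mm either side of it, to be found by feel.
- shoe: sprung steel shoe: a round nose bar 8 mm in diameter, 40 mm long, along x, on a plunger in the housing. Origin on the bar's axis, at its middle; axes as the fixture's. At rest it stands at y = 12.75, z = 85 mm of the fixture, so the nose is at y = 8.75 mm and the true gap is 5.5 to 12 mm. It gives only towards +y: 1.5 N preload, then 12 N per mm.
- shoe_nose (a point): foremost line of the nose bar, at its middle. Drag starts when the blade's thickness at this height exceeds the gap; each further mm of depth adds 1.45 N to the shoe's force. Drag along the blade is about 1.2 times the shoe's force (friction varies by a fifth), more if leaned on the anvil. Rightly fitted, the shoe presses with 3 to 8 N.
- lens_case: bystander: dark grey lens case 53 x 65 x 25 mm, loose, origin under its centre
- cup_screws: bystander: blue open cup of screws, 62 mm across, 31 mm high, loose, origin under its centre
- driver_green: bystander: screwdriver with green handle, 152 mm long, 19 mm high, loose, origin under its middle
- camera_module: bystander: black and grey camera module 24 x 56 x 53 mm, loose, origin under its centre

How it is judged (in metres and radians):
On the way, in this order (a step that is already met when the one before it is completed fails the run):
1. the gauge is lifted clear of the stand (z of gauge in the frame of stand above 0.06 m and contact force between gauge and stand below 0.05 N), for 0.1 s.
2. the gauge's tip is in the gap, at least 5 mm below the nose bar's axis and touched by the shoe (z of gauge in the frame of shoe below -0.005 m and contact force between gauge and shoe above 1 N), for 0.1 s.
At the end, for the whole second after the job is handed in: the gauge stands released and at rest in the gap, upright within 4 degrees, its flat along the anvil within 6 degrees, within 12 mm of the middle of the gap's length, its tip at least 10 mm below the nose bar's axis, and the shoe presses on it with 3 to 8 N (contact force between gauge and shoe between 3 and 8 N and z of gauge in the frame of shoe below -0.01 m and x of gauge in the frame of fixture between -0.012 and 0.012 m and angle between the y axis of gauge and the y axis of fixture, either way round below 0.1 rad and angle between gauge's own z axis and vertical below 0.07 rad and linear speed of gauge below 0.01 m/s); the robot touches nothing.
It fails at once if the gauge is forced: the shoe presses on it with more than 15 N (contact force between gauge and shoe above 15 N).
It fails at once if the gauge is leaned or driven hard on the fixture (anvil and shoe together press on it with more than 25 N) (contact force between gauge and fixture above 25 N).
It fails at once if a bystander is moved by more than 20 mm (distance of any of lens_case, cup_screws, driver_green, camera_module from where it was at the start of the episode above 0.02 m).
It also fails if it takes over 64 s, if anything falls off the work surface, if the arm or the gripper's body presses on something with over 40 N, if the wrist force passes 120 N, or if a joint passes its speed limit or range.

## Working session

There is one attempt and no reset: what is moved stays moved. The work goes in short steps, Python scripts to look and compute and a tool call to move; the robot and the scene stay as the last step left them, time stands still between calls to the robot, and variables do not carry over. Pictures are saved under pics/ and viewed, about 8 in all and at most 12, crops included, and the job is handed in when it is done.

Besides the shell and the picture viewer there is one more tool, called after "Emit:" as a command line: name --argument value ..., lists and objects as JSON in quotes. move_arm: Moves the arm, as the interface text tells. Its arguments: {"type":"object","properties":{"series":{"type":"array","items":{"type":"array"}},"jaw":{"type":"number"},"squeeze":{"type":"number"}},"required":["series"]}

```bash
mkdir -p pics; ls; python3 - <<'E'
from bench import monitor, imaging, arm
import cv2,numpy as np
s=monitor.observe(); print(s['time_s'],s['position'],s['orientation'],s['opening'],s['ft_force'],arm.pinch_z)
for n in ('side','top'):
    d=imaging.capture(n); cv2.imwrite(f'pics/{n}0.png',d['frame'][:,:,::-1])
    print(n,d['fov_y'],d['cx'],d['cy'],d['k1'],np.round(d['cam_to_world'],4).tolist())
    np.savez(f'{n}.npz',**{k:d[k] for k in('frame','fov_y','cx','cy','k1','cam_to_world')})
E
```

```text
pics
0.0 [ 0.20717019 -0.53565563  0.18370626] [[ 9.32745087e-01  3.60536423e-01 -3.00656973e-04]
 [ 3.60536335e-01 -9.32743300e-01  1.86747121e-03]
 [ 3.92855614e-04 -1.85027236e-03 -9.99998211e-01]] 0.09199622817944347 [-0.49255797 -0.25400622  0.09344623] 0.0187
side 46.45729918441903 322.540976737687 244.85692267575303 -0.04163363525753441 [[-0.9978, -0.0296, 0.0586, 0.4936], [-0.0649, 0.5812, -0.8111, 1.1063], [-0.01, -0.8132, -0.5819, 0.7356], [0.0, 0.0, 0.0, 1.0]]
top 55.319457348279684 323.9697424715918 239.4192848364244 0.041642969971479815 [[-0.0062, -0.9968, 0.0795, 0.4847], [-0.9999, 0.0068, 0.0079, 0.2399], [-0.0084, -0.0794, -0.9968, 1.0811], [0.0, 0.0, 0.0, 1.0]]
```

View pics/top0.png

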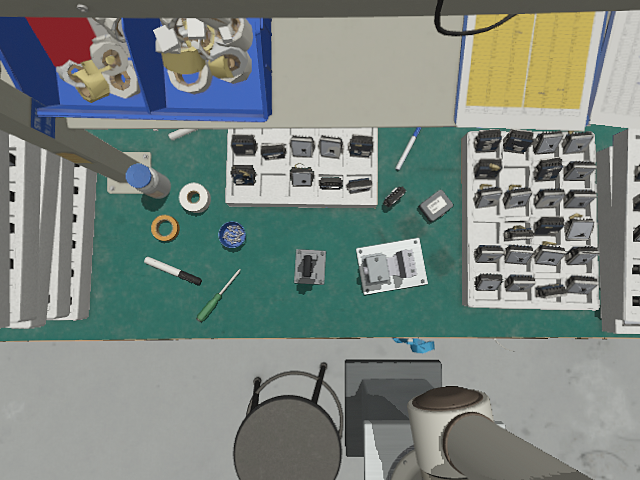

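View pics/side0.png

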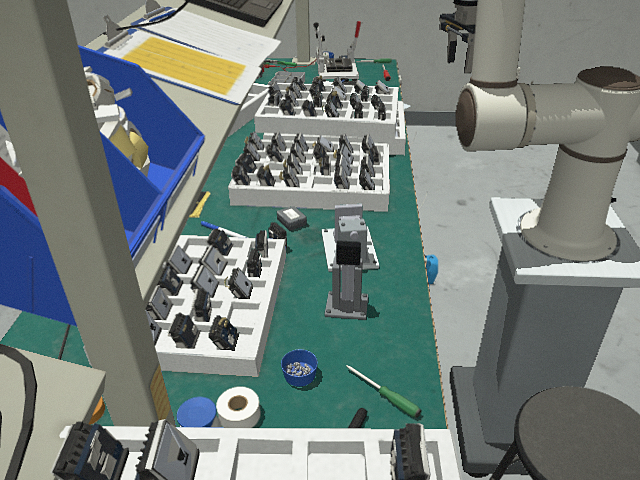

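The top view shows the stand with its black handle near (310,267), the fixture near (392,266), the cup at (232,235), the driver at (218,295) and the lens case at (436,206). The side view has the stand near (347,270). I'll enlarge the stand and fixture.

```bash
python3 - <<'E'
import cv2,numpy as np
d=np.load('top.npz')['frame'][:,:,::-1]
c=cv2.resize(d[228:308,284:436],None,fx=5.2,fy=5.2,interpolation=cv2.INTER_CUBIC)
s=np.load('side.npz')['frame'][:,:,::-1]
cv2.imwrite('pics/c1.png',c); print(c.shape)
c=cv2.resize(s[195:325,310:390],None,fx=4.6,fy=4.6,interpolation=cv2.INTER_CUBIC)
cv2.imwrite('pics/c2.png',c)
E
```

```text
(416, 790, 3)
```

View pics/c1.png

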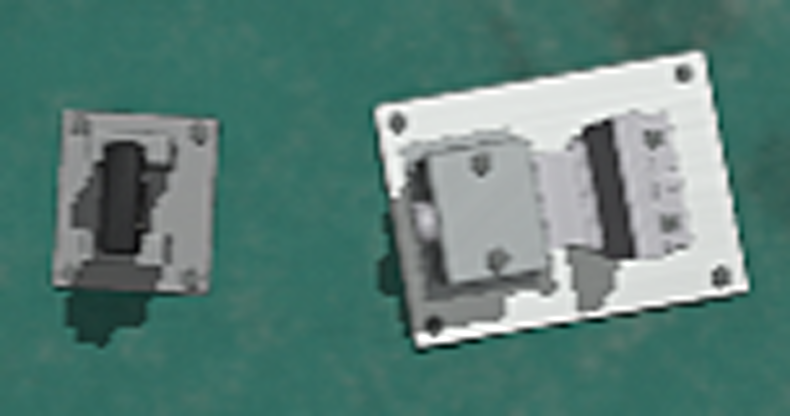

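View pics/c2.png

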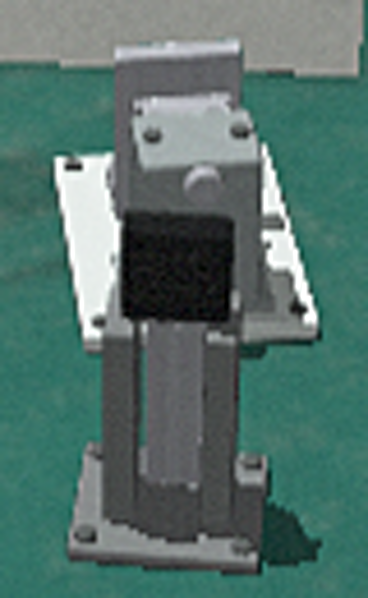

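```bash
cat > h.py <<'E'
import numpy as np
def load(n):
    z=np.load(n+'.npz'); return {k:z[k] for k in z.files}
def ray(d,uv):
    f=240/np.tan(np.radians(d['fov_y']/2)); p=(np.array(uv,float)-[d['cx'],d['cy']])/f
    s=p.copy()
    for _ in range(20): s=p/(1+d['k1']*(s@s))
    T=d['cam_to_world']; return T[:3,3],T[:3,:3]@np.r_[s,1]
def onz(d,uv,z):
    o,r=ray(d,uv); return o+r*(z-o[2])/r[2]
def proj(d,P):
    f=240/np.tan(np.radians(d['fov_y']/2)); T=d['cam_to_world']
    c=T[:3,:3].T@(np.array(P)-T[:3,3]); s=c[:2]/c[2]; return s*(1+d['k1']*(s@s))*f+[d['cx'],d['cy']]
def crop(c,f,o): return (np.array(c)+.5)/f-.5+np.array(o)
E
python3 - <<'E'
from h import *
t=load('top'); s=load('side')
def T(c,z): return onz(t,crop(c,5.2,(284,228)),z)*1000
def S(c,z): return onz(s,crop(c,4.6,(310,195)),z)*1000
def show(n,L,z,F=T):
    P=np.array([F(c,z) for c in L]); print(n,np.round(P[:,:2],1).tolist(),'mean',P.mean(0).round(1),'lens',[round(float(np.linalg.norm(P[i,:2]-P[i-1,:2])),1) for i in range(len(P))],'ang',[round(float(np.degrees(np.arctan2(*(P[i]-P[i-1])[[1,0]]))),1) for i in range(len(P))])
show('base',[(705,50),(748,292),(418,348),(378,105)],.01)
show('housing',[(428,155),(527,140),(550,272),(447,288)],.095)
show('anvil edge',[(612,118),(635,258)],.104)
show('stand',[(63,110),(217,118),(210,294),(53,287)],.008)
for z in(.153,.161):show('handle',[(107,142),(143,142),(138,253),(102,253)],z)
show('sidebase',[(56,155),(258,147),(318,330),(88,345)],.01,S)
show('sidestand',[(68,557),(85,450),(266,457),(262,570)],.008,S)
# handle front bottom corners etc
for z in (.108,.116): show('sidehandle bottom',[(122,316),(230,320)],z,S)
for z in (.153,.161): show('sidehandle top',[(122,212),(236,212)],z,S)
E
```

```text
base [[573.8, 25.7], [465.4, 9.1], [441.2, 156.4], [550.0, 172.9]] mean [507.6  91.   10. ] lens [149.1, 109.7, 149.2, 110.0] ang [-80.8, -171.3, 99.3, 8.6]
housing [[523.9, 157.8], [529.9, 116.8], [475.5, 108.3], [469.1, 150.7]] mean [499.6 133.4  95. ] lens [55.2, 41.4, 55.1, 42.9] ang [7.3, -81.7, -171.1, 98.5]
anvil edge [[538.3, 83.0], [481.1, 74.9]] mean [509.7  78.9 104. ] lens [57.8, 57.8] ang [8.1, -171.9]
stand [[548.8, 314.9], [544.7, 245.4], [465.7, 249.0], [469.3, 319.5]] mean [507.1 282.2   8. ] lens [79.6, 69.6, 79.1, 70.5] ang [-3.3, -93.4, 177.4, 87.1]
handle [[527.5, 287.6], [527.4, 273.6], [484.3, 275.7], [484.4, 289.7]] mean [505.9 281.6 153. ] lens [43.2, 14.0, 43.2, 14.0] ang [-2.7, -90.4, 177.2, 89.6]
handle [[527.1, 287.2], [527.0, 273.3], [484.3, 275.4], [484.4, 289.3]] mean [505.7 281.3 161. ] lens [42.8, 13.9, 42.8, 13.9] ang [-2.7, -90.4, 177.2, 89.6]
sidebase [[572.8, 28.9], [470.9, 16.5], [443.0, 166.7], [548.0, 183.3]] mean [508.7  98.8  10. ] lens [156.4, 102.7, 152.8, 106.2] ang [-80.9, -173.1, 100.5, 9.0]
sidestand [[548.4, 322.7], [545.3, 254.5], [466.8, 255.1], [468.4, 326.3]] mean [507.2 289.6   8. ] lens [80.1, 68.3, 78.5, 71.2] ang [-2.5, -92.6, 179.6, 88.7]
sidehandle bottom [[528.1, 288.4], [484.9, 288.8]] mean [506.5 288.6 108. ] lens [43.2, 43.2] ang [-0.5, 179.5]
sidehandle bottom [[527.6, 298.9], [485.0, 299.3]] mean [506.3 299.1 116. ] lens [42.7, 42.7] ang [-0.5, 179.5]
sidehandle top [[528.6, 280.0], [483.9, 277.7]] mean [506.3 278.8 153. ] lens [44.8, 44.8] ang [2.9, -177.1]
sidehandle top [[528.2, 291.3], [484.0, 289.1]] mean [506.1 290.2 161. ] lens [44.2, 44.2] ang [2.9, -177.1]
```

```bash
python3 - <<'E'
from h import *
from bench import imaging
s=load('side')
for z in(.013,.021): print(z,[ (onz(s,crop(c,4.6,(310,195)),z)*1000-[0,7.4,0]).round(1).tolist() for c in((147,483),(200,487))])
for z in(.108,.116): print(z,[ (onz(s,crop(c,4.6,(310,195)),z)*1000-[0,7.4,0]).round(1).tolist() for c in((105,330),(240,335))])
print(np.round(imaging.capture('wrist')['hand_eye'],3).tolist())
E
```

```text
0.013 [[517.4, 273.1, 13.0], [494.9, 274.5, 13.0]]
0.021 [[517.1, 282.2, 21.0], [494.9, 283.6, 21.0]]
0.108 [[534.4, 290.5, 108.0], [480.8, 291.0, 108.0]]
0.116 [[533.9, 300.8, 116.0], [480.9, 301.3, 116.0]]
[[0.001, -0.957, -0.291, 0.083], [1.0, 0.001, 0.0, 0.0], [-0.0, -0.291, 0.957, -0.201], [0.0, 0.0, 0.0, 1.0]]
```

Emit:
move_arm --series '[[[0,0,-50],[0,0,0]],[[0,0,-100],[0,0,0]],[[0,0,-146],[0,0,0]],[[573,-655,-146],[0,0,0.417]],[[573,-655,-146],[0,0,0.417]],[[573,-655,-146],[0,0,0.417]],[[573,-655,-146],[0,0,0.417]],[[573,-655,-146],[0,0,0.417]],[[573,-655,-146],[0,0,0.417]],[[573,-655,-146],[0,0,0.417]],[[573,-655,-146],[0,0,0.417]],[[573,-655,-146],[0,0,0.417]]]' --jaw 0

```text
time_s: 1.35
position: [0.3616, -0.1116, 0.3306]
orientation: [[0.999, -0.049, 0.001], [-0.049, -0.999, -0.0], [0.001, 0.0, -1.0]]
ft_force: [1.4, -0.1, 0.3]
opening: 0.0918
```

Emit:
move_arm --series '[[[125,-400,-10],[0,0,0]],[[125,-400,-10],[0,0,0]],[[125,-400,-10],[0,0,0]],[[125,-400,-10],[0,0,0]],[[125,-400,-10],[0,0,0]],[[125,-400,-10],[0,0,0]],[[125,-400,-10],[0,0,0]],[[125,-400,-10],[0,0,0]],[[125,-400,-10],[0,0,0]],[[125,-400,-10],[0,0,0]],[[125,-400,-10],[0,0,0]]]'

```text
time_s: 2.45
position: [0.5054, 0.2795, 0.3402]
orientation: [[0.999, -0.048, -0.001], [-0.048, -0.999, -0.001], [-0.001, 0.001, -1.0]]
ft_force: [-0.1, -1.4, -0.3]
opening: 0.0917
```

```bash
cat > w.py <<'E'
from h import *
from bench import monitor, imaging
import cv2,sys
def wrist(n):
    s=monitor.observe(); d=imaging.capture('wrist')
    E=np.eye(4);E[:3,:3]=s['orientation'];E[:3,3]=s['position']
    d['cam_to_world']=E@d['hand_eye']
    np.savez(n+'.npz',**{k:d[k] for k in('frame','fov_y','cx','cy','k1','cam_to_world')})
    cv2.imwrite(f'pics/{n}.png',d['frame'][:,:,::-1]); print(s['time_s'],s['position'],s['ft_force'])
if __name__=='__main__': wrist(sys.argv[1])
E
python3 w.py w1
```

```text
2.45 [0.50537406 0.27949505 0.34023418] [-0.05209732 -1.362135   -0.25162437]
```

View pics/w1.png

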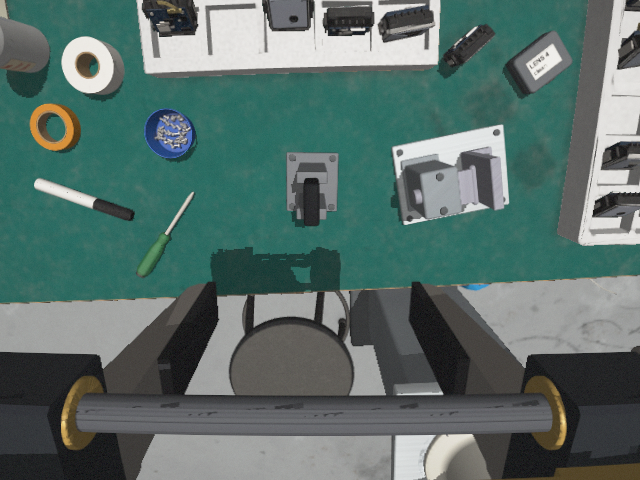

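```bash
python3 - <<'E'
from h import *
d=load('w1')
for z in(.153,.161):
    print(z,[(onz(d,p,z)*1000).round(1)[:2].tolist() for p in((303,226),(320,226),(304,180),(319,180))])
print([(onz(d,p,.008)*1000).round(1)[:2].tolist() for p in((287,153),(338,153),(338,211),(288,211))])
print([(onz(d,p,.010)*1000).round(1)[:2].tolist() for p in((392,146),(503,126),(511,208),(402,223))])
print([(onz(d,p,.104)*1000).round(1)[:2].tolist() for p in((476,158),(478,207),(494,209))],[(onz(d,p,.095)*1000).round(1)[:2].tolist() for p in((453,172),(460,215))])
E
```

```text
0.153 [[485.3, 290.6], [484.5, 273.3], [532.2, 287.1], [531.5, 272.3]]
0.161 [[487.5, 290.3], [486.7, 273.3], [533.4, 286.8], [532.7, 272.4]]
[[548.1, 311.9], [544.9, 244.1], [465.8, 246.5], [469.1, 315.8]]
[[551.0, 172.5], [571.4, 25.1], [459.6, 4.1], [444.9, 157.6]]
[[541.0, 97.3], [485.4, 91.2], [482.2, 72.2]] [[525.3, 119.2], [474.5, 108.2]]
```

```bash
python3 - <<'E'
from h import *
import cv2
c=load('w1')['frame'][:,:,::-1]
cv2.imwrite('pics/w1c.png',cv2.resize(c[115:235,280:520],None,fx=3.3,fy=3.3,interpolation=cv2.INTER_CUBIC))
E
```

```text
(no output)
```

View pics/w1c.png

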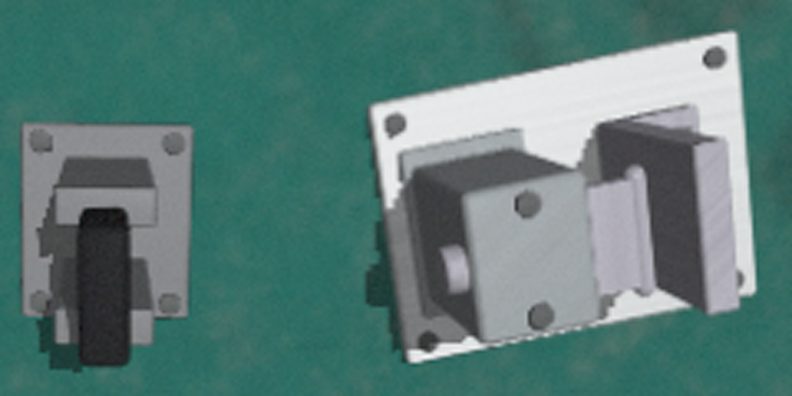

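Emit:
move_arm --series '[[[0,-2,50],[0,0,0]],[[0.5,-2,100],[0,0,0]],[[0.5,-2,150],[0,0,0]],[[0.5,-2,180],[0,0,0]],[[0.5,-2,200],[0,0,0]],[[0.5,-2,214],[0,0,0]],[[0.5,-2,214],[0,0,0]]]'

```text
time_s: 3.2
position: [0.5051, 0.2805, 0.1252]
orientation: [[0.999, -0.05, -0.003], [-0.05, -0.999, -0.001], [-0.003, 0.001, -1.0]]
ft_force: [-0.5, -0.7, -0.5]
opening: 0.0919
```

```bash
python3 w.py w2; python3 - <<'E'
from h import *
d=load('w1')
W=lambda c,z:(onz(d,crop(c,3.3,(280,115)),z)*1000)
show=lambda n,L,z:print(n,[W(c,z).round(1)[:2].tolist() for c in L])
show('anvil',[(695,140),(722,138),(738,308),(708,312)],.104)
show('hous',[(583,170),(600,318)],.095)
show('nose',[(641,168),(652,292)],.085)
show('base',[(371,105),(735,32),(756,292),(410,362)],.01)
E
```

```text
3.2 [0.5050775  0.28045125 0.12517124] [-0.48113915 -0.67498841 -0.46757664]
anvil [[541.5, 81.2], [541.8, 72.0], [482.9, 61.4], [482.0, 72.0]]
hous [[531.7, 115.7], [479.3, 106.7]]
nose [[530.4, 91.4], [485.6, 84.4]]
base [[550.4, 172.4], [573.5, 26.1], [466.7, 8.0], [442.9, 154.9]]
```

Emit:
move_arm --series '[[[0,-0.5,0],[0,0,0]],[[0,-0.5,0],[0,0,0]],[[0,-0.5,0],[0,0,0]],[[0,-0.5,0],[0,0,0]],[[0,-0.5,0],[0,0,0]],[[0,-0.5,0],[0,0,0]],[[0,-0.5,0],[0,0,0]],[[0,-0.5,0],[0,0,0]]]' --jaw 255 --squeeze 25

```text
time_s: 4.05
position: [0.5062, 0.2824, 0.1267]
orientation: [[0.999, -0.048, -0.0], [-0.048, -0.999, -0.0], [-0.0, 0.0, -1.0]]
ft_force: [-0.6, -0.6, 0.9]
opening: 0.0297
```

Emit:
move_arm --series '[[[0,0,0],[0,0,0]],[[0,0,0],[0,0,0]],[[0,0,0],[0,0,0]],[[0,0,0],[0,0,0]],[[0,0,0],[0,0,0]],[[0,0,0],[0,0,0]]]'

```text
time_s: 4.65
position: [0.5063, 0.2824, 0.1267]
orientation: [[0.999, -0.048, 0.0], [-0.048, -0.999, 0.0], [0.0, -0.0, -1.0]]
ft_force: [-0.1, -0.2, 0.4]
opening: 0.0003
```

```bash
python3 w.py w3; python3 - <<'E'
from bench import imaging
import cv2,numpy as np
f=imaging.capture('side')['frame'][:,:,::-1]
w=cv2.imread('pics/w3.png')
a=cv2.resize(f[180:330,290:410],(400,500),interpolation=cv2.INTER_CUBIC)
b=cv2.resize(w,(400,300)); 
cv2.imwrite('pics/m3.png',np.hstack([a,np.vstack([b,np.zeros((200,400,3),np.uint8)])]))
E
```

```text
4.65 [0.50629032 0.28239713 0.12670055] [-0.07764528 -0.22788806  0.43741704]
```

View pics/m3.png

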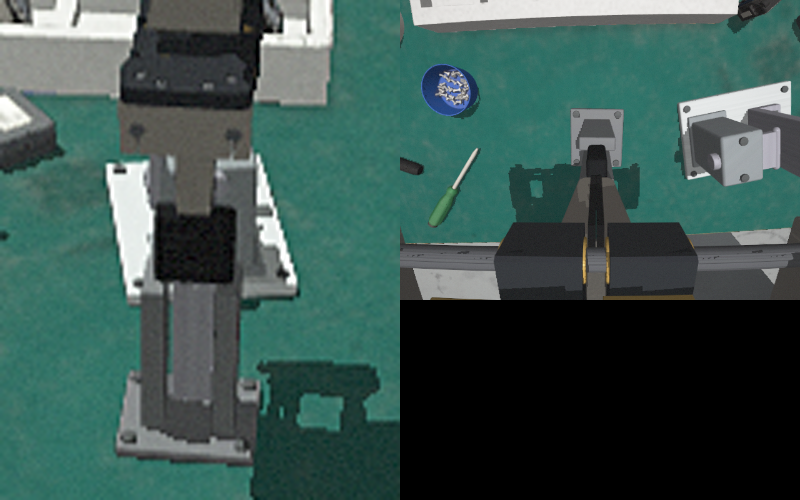

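The fingers report shut on nothing, and the picture leaves their position against the handle unclear. I'll look at it in detail.

```bash
python3 - <<'E'
import cv2,numpy as np
from h import *
w=cv2.imread('pics/w3.png')
cv2.imwrite('pics/m4.png',cv2.resize(w[160:420,220:420],None,fx=2.3,fy=2.3,interpolation=cv2.INTER_CUBIC))
d=load('w3')
print([proj(d,P).round(0).tolist() for P in ([.528,.290,.153],[.528,.274,.153],[.528,.290,.108],[.506,.2824,.1267],[.506,.2824,.1457])])
E
```

```text
[[295.0, 258.0], [329.0, 256.0], [298.0, 232.0], [313.0, 279.0], [313.0, 293.0]]
```

View pics/m4.png

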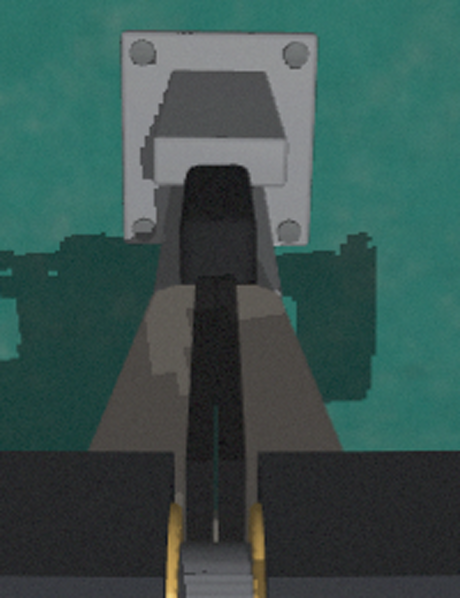

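```bash
python3 - <<'E'
from h import *
from bench import imaging
import cv2
d=load('w1'); print(d['fov_y'])
T=d['cam_to_world']; 
import bench
R=np.array([[.999,-.048,0],[-.048,-.999,0],[0,0,-1]]);p=np.array([.50537,.27950,.34023])
for z in (0,-.019,-.03):
  for y in(-.046,.046): print(z,y,[proj(d,p+R@[x,y,z]).round(0).tolist() for x in(.01,-.01)])
e=load('w3')
print([proj(e,[.516,.2824,z]).round(0).tolist() for z in(.1267,.153,.161)])
c=cv2.resize(d['frame'][250:460,140:500,::-1],None,fx=2,fy=2); cv2.imwrite('pics/m5.png',c)
E
```

```text
62.78563380704364
0 -0.046 [[229.0, 261.0], [231.0, 295.0]]
0 0.046 [[398.0, 261.0], [395.0, 295.0]]
-0.019 -0.046 [[221.0, 274.0], [224.0, 310.0]]
-0.019 0.046 [[406.0, 274.0], [403.0, 310.0]]
-0.03 -0.046 [[216.0, 283.0], [219.0, 321.0]]
-0.03 0.046 [[411.0, 283.0], [408.0, 321.0]]
[[312.0, 262.0], [312.0, 281.0], [312.0, 287.0]]
```

View pics/m5.png

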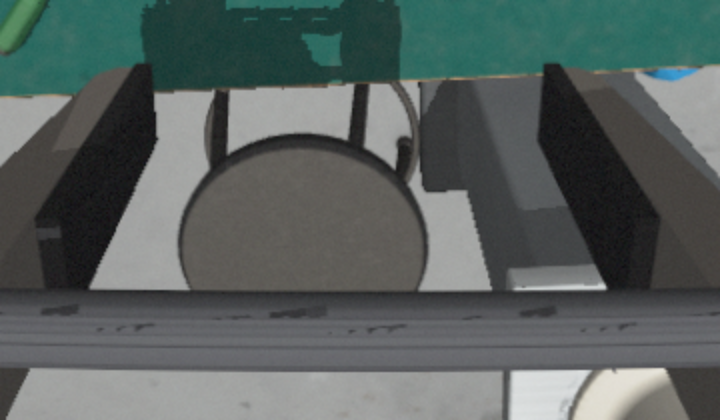

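Comparing pixels, the real fingertips sit about 27–30 mm short of the stated TCP. They show at row 283, where the stated TCP would put them at row 261. So the jaws closed just above the handle (its top is at about z = 0.153). I'll open and go about 34 mm lower.

Emit:
move_arm --series '[[[0,0,-4],[0,0,0]],[[0,0,-4],[0,0,0]],[[0,0,-4],[0,0,0]],[[0,0,-4],[0,0,0]],[[0,0,-4],[0,0,0]],[[0,0,-4],[0,0,0]],[[0,0,-4],[0,0,0]],[[0,0,-4],[0,0,0]],[[0,0,-4],[0,0,0]],[[0,0,-4],[0,0,0]]]' --jaw 80

```text
time_s: 5.75
position: [0.5063, 0.2824, 0.1307]
orientation: [[0.999, -0.048, -0.0], [-0.048, -0.999, -0.0], [-0.0, 0.0, -1.0]]
ft_force: [0.0, 0.1, 0.1]
opening: 0.0631
```

Emit:
move_arm --series '[[[0,0,8],[0,0,0]],[[0,0,16],[0,0,0]],[[0,0,24],[0,0,0]],[[0,0,30],[0,0,0]],[[0,0,34],[0,0,0]],[[0,0,37],[0,0,0]],[[0,0,38],[0,0,0]],[[0,0,38],[0,0,0]]]'

```text
time_s: 6.55
position: [0.5064, 0.2824, 0.0928]
orientation: [[0.999, -0.048, 0.0], [-0.048, -0.999, 0.0], [0.0, -0.0, -1.0]]
ft_force: [-0.6, 0.5, -0.0]
opening: 0.0631
```

Emit:
move_arm --series '[[[0,0,0],[0,0,0]],[[0,0,0],[0,0,0]],[[0,0,0],[0,0,0]],[[0,0,0],[0,0,0]],[[0,0,0],[0,0,0]],[[0,0,0],[0,0,0]],[[0,0,0],[0,0,0]],[[0,0,0],[0,0,0]],[[0,0,0],[0,0,0]],[[0,0,0],[0,0,0]],[[0,0,0],[0,0,0]],[[0,0,0],[0,0,0]]]' --jaw 255 --squeeze 25

```text
time_s: 7.75
position: [0.5063, 0.2824, 0.0927]
orientation: [[0.999, -0.048, 0.0], [-0.048, -0.999, -0.0], [0.0, 0.0, -1.0]]
ft_force: [0.0, -0.4, 0.4]
opening: 0.016
```

Emit:
move_arm --series '[[[0,0,-10],[0,0,0]],[[0,0,-25],[0,0,0]],[[0,0,-45],[0,0,0]],[[0,0,-65],[0,0,0]],[[0,0,-85],[0,0,0]],[[0,0,-105],[0,0,0]],[[0,0,-125],[0,0,0]],[[0,0,-140],[0,0,0]],[[0,0,-150],[0,0,0]],[[0,0,-150],[0,0,0]]]'

```text
time_s: 8.75
position: [0.5071, 0.2827, 0.2447]
orientation: [[0.999, -0.048, 0.003], [-0.048, -0.999, 0.001], [0.003, -0.001, -1.0]]
ft_force: [-0.5, 0.5, -1.5]
opening: 0.0157
```

Emit:
move_arm --series '[[[0,0,0],[0,0,0.14]],[[0,0,0],[0,0,0.28]],[[0,0,0],[0,0,0.42]],[[0,0,0],[0,0,0.56]],[[0,0,0],[0,0,0.7]],[[0,0,0],[0,0,0.84]],[[0,0,0],[0,0,0.98]],[[0,0,0],[0,0,1.12]],[[0,0,0],[0,0,1.26]],[[0,0,0],[0,0,1.4]],[[0,0,0],[0,0,1.4]]]'

```text
time_s: 9.85
position: [0.5143, 0.2063, 0.2347]
orientation: [[0.246, -0.969, -0.007], [-0.966, -0.246, 0.081], [-0.08, -0.014, -0.997]]
ft_force: [-0.1, -2.0, -1.0]
opening: 0.0155
```

```bash
python3 - <<'E'
from bench import imaging,monitor
import cv2,numpy as np
from h import *
s=monitor.observe();print(s['time_s'],s['position'],s['orientation'][:,1],s['ft_force'],s['q'])
d=imaging.capture('side');np.savez('s5.npz',**{k:d[k] for k in('frame','fov_y','cx','cy','k1','cam_to_world')})
u,v=proj(d,np.array(s['position'])-[0,0,.04]).astype(int);print(u,v)
cv2.imwrite('pics/s5.png',cv2.resize(d['frame'][v-70:v+80,u-60:u+60,::-1],None,fx=4,fy=4,interpolation=cv2.INTER_CUBIC))
E
```

```text
9.85 [0.51426474 0.20625665 0.23465956] [-0.96916087 -0.24605594 -0.0135532 ] [-0.12056472 -2.02330216 -0.98256911] [  6.30350601   3.11301235  92.43266976   4.69084909  84.34174801
 171.56854027]
345 200
```

View pics/s5.png

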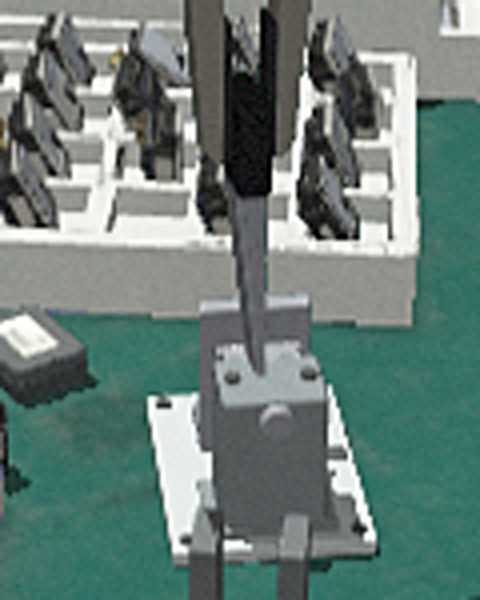

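The profile shows a vertical flat edge on the image right (270,195)→(266,372) and the sloping edge on the left. So the flat looks along the tool's +y, and a turn of about -12° from the grasp pose puts the flat towards the anvil.

```bash
cat > g.py <<'E'
from h import *
from bench import monitor
from scipy.spatial.transform import Rotation as Ro
a=np.radians(9.2); ex=np.array([np.cos(a),np.sin(a),0]); ey=np.array([-np.sin(a),np.cos(a),0]); O=np.array([.5095,.0799,0])
RD=np.c_[ex,-ey,[0,0,-1]]
def fix():
    s=monitor.observe(); p=s['position']-O
    print('t',round(s['time_s'],2),'TCPfix mm',np.round([p@ex*1e3,p@ey*1e3,p[2]*1e3],2),'flat_y',round(p@ey*1e3-8,2),'tip_z',round(p[2]*1e3-79.7,2),'F fix',np.round([s['ft_force']@ex,s['ft_force']@ey,s['ft_force'][2]],2),'M',np.round([s['torque']@ex,s['torque']@ey,s['torque'][2]],2),'op',round(s['opening'],4),'rot',np.round(np.degrees(Ro.from_matrix(RD.T@s['orientation']).as_rotvec()),2))
    return s
def to(xf,yf,z):
    s=fix(); P=O+ex*xf/1e3+ey*yf/1e3+[0,0,z/1e3]; R=s['orientation']
    print('shift',np.round(R.T@(P-s['position'])*1e3,1),'rotvec',np.round(Ro.from_matrix(R.T@RD).as_rotvec(),3))
E
python3 -c "
from g import *
to(0,17,240)"
```

```text
t 9.9 TCPfix mm [ 24.66 122.   234.43] flat_y 114.0 tip_z 154.73 F fix [ 1.52 -2.25 -1.13] M [-0.05 -0.12  0.02] op 0.0156 rot [ 3.93 -3.1  85.  ]
shift [101.7  33.5 -14. ] rotvec [-0.069  0.054 -1.484]
```

Emit:
move_arm --series '[[[0,0,-5],[-0.007,0.005,-0.14]],[[10,3,-10],[-0.014,0.011,-0.28]],[[20,7,-14],[-0.021,0.016,-0.42]],[[32,11,-14],[-0.028,0.022,-0.56]],[[44,15,-14],[-0.035,0.027,-0.7]],[[56,19,-14],[-0.041,0.032,-0.84]],[[68,23,-14],[-0.048,0.038,-0.98]],[[80,27,-14],[-0.055,0.043,-1.12]],[[90,30,-14],[-0.06,0.048,-1.26]],[[98,32,-14],[-0.066,0.051,-1.4]],[[101.7,33.5,-14],[-0.069,0.054,-1.484]],[[101.7,33.5,-14],[-0.069,0.054,-1.484]]]'

```text
time_s: 11.1
position: [0.5073, 0.1003, 0.2407]
orientation: [[0.986, 0.166, 0.001], [0.166, -0.986, 0.002], [0.001, -0.001, -1.0]]
ft_force: [-1.3, 0.1, -0.5]
opening: 0.0157
```

```bash
python3 -c "
from g import *
to(0,17,180)"
```

```text
t 11.1 TCPfix mm [  1.1   20.46 240.72] flat_y 12.46 tip_z 161.02 F fix [-1.26  0.35 -0.51] M [ 0.   -0.01 -0.01] op 0.0157 rot [ 0.08  0.08 -0.35]
shift [-1.2  3.5 60.7] rotvec [-0.001 -0.001  0.006]
```

Emit:
move_arm --series '[[[-1,3,15],[0,0,0.006]],[[-1,3,30],[0,0,0.006]],[[-1,3,42],[0,0,0.006]],[[-1,3,51],[0,0,0.006]],[[-1,3,57],[0,0,0.006]],[[-1,3,61],[0,0,0.006]],[[-1,3,64],[0,0,0.006]],[[-1,3,64],[0,0,0.006]],[[-1,3,64],[0,0,0.006]]]'

```text
time_s: 12.0
position: [0.5079, 0.0971, 0.178]
orientation: [[0.987, 0.16, 0.004], [0.16, -0.987, 0.001], [0.004, -0.001, -1.0]]
ft_force: [0.7, -1.2, 0.1]
opening: 0.0157
```

```bash
python3 - <<'E'
from g import *
from bench import imaging
import cv2
fix()
d=imaging.capture('side');e=imaging.capture('top')
u,v=proj(d,O+[0,0,.1]).astype(int); a=cv2.resize(d['frame'][v-50:v+50,u-40:u+40,::-1],(440,550),interpolation=cv2.INTER_CUBIC)
cv2.imwrite('pics/w7.png',imaging.capture('wrist')['frame'][:,:,::-1])
w=cv2.imread('pics/w7.png')[100:340,180:520]
b=cv2.resize(w,(340,240))
cv2.imwrite('pics/m7.png',np.hstack([a,cv2.resize(w,(350,550*1)) ]))
E
```

```text
t 12.0 TCPfix mm [  1.2   17.26 178.03] flat_y 9.26 tip_z 98.33 F fix [ 0.5  -1.25  0.15] M [ 0.02 -0.01 -0.  ] op 0.0157 rot [0.05 0.22 0.01]
```

View pics/m7.png

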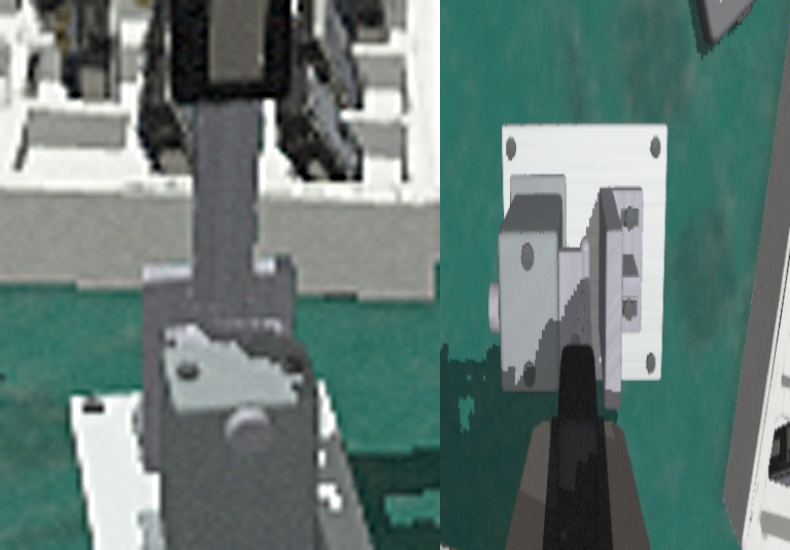

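Emit:
move_arm --series '[[[-1,0.5,1],[0,0,0]],[[-1,1,2],[0,0,0]],[[-1,1.5,3],[0,0,0]],[[-1,2,3],[0,0,0]],[[-1,2.5,3],[0,0,0]],[[-1,3,3],[0,0,0]],[[-1,3.5,3],[0,0,0]],[[-1,4,3],[0,0,0]],[[-1,4.5,3],[0,0,0]],[[-1,5,3],[0,0,0]],[[-1,5,3],[0,0,0]]]'

```text
time_s: 13.25
position: [0.5074, 0.092, 0.1746]
orientation: [[0.987, 0.16, 0.003], [0.16, -0.987, 0.001], [0.003, -0.001, -1.0]]
ft_force: [-0.6, -0.5, -1.4]
opening: 0.0158
```

```bash
python3 -c "
from g import *
fix()"
```

```text
t 13.25 TCPfix mm [-1.1000e-01  1.2270e+01  1.7461e+02] flat_y 4.27 tip_z 94.91 F fix [-0.69 -0.41 -1.36] M [ 0.04  0.   -0.  ] op 0.0158 rot [0.06 0.17 0.01]
```

Emit:
move_arm --series '[[[0,0.4,0],[0,0,0]],[[0,0.8,0],[0,0,0]],[[0,1.2,0],[0,0,0]],[[0,1.6,0],[0,0,0]],[[0,2,0],[0,0,0]],[[0,2.4,0],[0,0,0]],[[0,2.8,0],[0,0,0]],[[0,3,0],[0,0,0]],[[0,3,0],[0,0,0]]]'

```text
time_s: 14.15
position: [0.5079, 0.0891, 0.1746]
orientation: [[0.987, 0.16, 0.003], [0.16, -0.987, 0.002], [0.003, -0.001, -1.0]]
ft_force: [-0.4, 0.6, -1.4]
opening: 0.016
```

```bash
python3 -c "
from g import *
fix()"
```

```text
t 14.15 TCPfix mm [-1.0000e-01  9.3300e+00  1.7463e+02] flat_y 1.33 tip_z 94.93 F fix [-0.27  0.64 -1.4 ] M [ 0.01 -0.02 -0.03] op 0.016 rot [0.06 0.18 0.01]
```

Emit:
move_arm --series '[[[0,0.3,0],[0,0,0]],[[0,0.6,0],[0,0,0]],[[0,0.9,0],[0,0,0]],[[0,1.2,0],[0,0,0]],[[0,1.5,0],[0,0,0]],[[0,1.8,0],[0,0,0]],[[0,1.8,0],[0,0,0]]]'

```text
time_s: 14.85
position: [0.5082, 0.0873, 0.1746]
orientation: [[0.987, 0.16, 0.003], [0.16, -0.987, 0.002], [0.003, -0.001, -1.0]]
ft_force: [-0.9, -0.0, -1.5]
opening: 0.0153
```

```bash
python3 -c "
from g import *
fix()"
```

```text
t 14.85 TCPfix mm [-1.1000e-01  7.5100e+00  1.7459e+02] flat_y -0.49 tip_z 94.89 F fix [-0.88  0.11 -1.48] M [0.03 0.02 0.02] op 0.0153 rot [0.06 0.17 0.01]
```

Emit:
move_arm --series '[[[0,0.3,0],[0,0,0]],[[0,0.6,0],[0,0,0]],[[0,0.9,0],[0,0,0]],[[0,1.2,0],[0,0,0]],[[0,1.2,0],[0,0,0]]]'

```text
time_s: 15.35
position: [0.5084, 0.0861, 0.1746]
orientation: [[0.987, 0.16, 0.003], [0.16, -0.987, 0.001], [0.003, -0.001, -1.0]]
ft_force: [0.3, -0.3, -1.0]
opening: 0.016
```

```bash
python3 -c "
from g import *
fix()"
```

```text
t 15.35 TCPfix mm [-1.1000e-01  6.2800e+00  1.7461e+02] flat_y -1.72 tip_z 94.91 F fix [ 0.27 -0.32 -0.98] M [-0.02  0.01  0.03] op 0.016 rot [0.06 0.17 0.01]
```

Emit:
move_arm --series '[[[0,0.3,0],[0,0,0]],[[0,0.6,0],[0,0,0]],[[0,0.6,0],[0,0,0]]]'

```text
time_s: 15.65
position: [0.5084, 0.0857, 0.1746]
orientation: [[0.987, 0.16, 0.003], [0.16, -0.987, 0.002], [0.003, -0.001, -1.0]]
ft_force: [0.0, 0.4, -0.9]
opening: 0.0158
```

```bash
python3 -c "
from g import *
fix()"
```

```text
t 15.65 TCPfix mm [-1.1000e-01  5.8700e+00  1.7461e+02] flat_y -2.13 tip_z 94.91 F fix [ 0.1   0.42 -0.9 ] M [ 0.19  0.02 -0.02] op 0.0158 rot [0.08 0.17 0.01]
```

Emit:
move_arm --series '[[[0,0.3,0],[0,0,0]],[[0,0.3,0],[0,0,0]]]'

```text
time_s: 15.85
position: [0.5085, 0.0856, 0.1746]
orientation: [[0.987, 0.16, 0.003], [0.16, -0.987, 0.002], [0.003, -0.002, -1.0]]
ft_force: [0.1, 1.5, -1.0]
opening: 0.0155
```

```bash
python3 -c "
from g import *
fix()"
```

```text
t 15.85 TCPfix mm [-1.1000e-01  5.7500e+00  1.7461e+02] flat_y -2.25 tip_z 94.91 F fix [ 0.32  1.43 -1.01] M [ 0.48  0.01 -0.04] op 0.0155 rot [0.1  0.18 0.  ]
```

Emit:
move_arm --series '[[[0,-0.8,0],[0,0,0]],[[0,-0.8,5],[0,0,0]],[[0,-0.8,11],[0,0,0]],[[0,-0.8,17],[0,0,0]],[[0,-0.8,23],[0,0,0]],[[0,-0.8,29],[0,0,0]],[[0,-0.8,35],[0,0,0]],[[0,-0.8,41],[0,0,0]],[[0,-0.8,46],[0,0,0]],[[0,-0.8,50],[0,0,0]],[[0,-0.8,52],[0,0,0]],[[0,-0.8,52],[0,0,0]]]'

```text
time_s: 17.05
position: [0.5084, 0.0861, 0.1224]
orientation: [[0.987, 0.16, 0.002], [0.16, -0.987, 0.002], [0.003, -0.001, -1.0]]
ft_force: [-0.0, 0.9, -0.6]
opening: 0.0159
```

```bash
python3 -c "
from g import *
fix()"
```

```text
t 17.05 TCPfix mm [-7.0000e-02  6.3200e+00  1.2236e+02] flat_y -1.68 tip_z 42.66 F fix [ 0.12  0.88 -0.58] M [0.04 0.04 0.06] op 0.0159 rot [0.06 0.15 0.01]
```

Emit:
move_arm --series '[[[0,0,1],[0,0,0]],[[0,0,2],[0,0,0]],[[0,0,3],[0,0,0]],[[0,0,4],[0,0,0]],[[0,0,5],[0,0,0]],[[0,0,6],[0,0,0]],[[0,0,6],[0,0,0]]]'

```text
time_s: 17.75
position: [0.5085, 0.086, 0.1165]
orientation: [[0.987, 0.16, 0.003], [0.16, -0.987, 0.001], [0.003, -0.001, -1.0]]
ft_force: [-0.1, 0.5, -1.7]
opening: 0.0158
```

```bash
python3 -c "
from g import *
fix()"
```

```text
t 17.75 TCPfix mm [1.0000e-02 6.2200e+00 1.1646e+02] flat_y -1.78 tip_z 36.76 F fix [ 0.02  0.48 -1.73] M [-0.07  0.02 -0.07] op 0.0158 rot [0.05 0.17 0.01]
```

Emit:
move_arm --series '[[[0,0,1],[0,0,0]],[[0,0,2],[0,0,0]],[[0,0,3],[0,0,0]],[[0,0,3],[0,0,0]]]'

```text
time_s: 18.15
position: [0.5088, 0.0859, 0.1137]
orientation: [[0.987, 0.16, 0.003], [0.16, -0.987, 0.001], [0.004, -0.001, -1.0]]
ft_force: [-0.1, -1.5, -0.2]
opening: 0.0158
```

```bash
python3 -c "
from g import *
fix()"
```

```text
t 18.15 TCPfix mm [  0.29   6.08 113.7 ] flat_y -1.92 tip_z 34.0 F fix [-0.34 -1.46 -0.22] M [-0.35 -0.09  0.02] op 0.0158 rot [0.03 0.2  0.01]
```

Emit:
move_arm --series '[[[0,0.2,0],[0,0,0]],[[0,0.4,0],[0,0,0]],[[0,0.4,0.6],[0,0,0]],[[0,0.4,1.2],[0,0,0]],[[0,0.4,1.5],[0,0,0]],[[0,0.4,1.5],[0,0,0]]]'

```text
time_s: 18.75
position: [0.5089, 0.0858, 0.1124]
orientation: [[0.987, 0.16, 0.003], [0.16, -0.987, 0.002], [0.004, -0.001, -1.0]]
ft_force: [0.9, -1.3, 3.2]
opening: 0.0154
```

```bash
python3 -c "
from g import *
fix()"
```

```text
t 18.75 TCPfix mm [  0.32   5.93 112.39] flat_y -2.07 tip_z 32.69 F fix [ 0.7  -1.44  3.17] M [ 0.01 -0.04  0.07] op 0.0154 rot [0.06 0.21 0.  ]
```

Emit:
move_arm --series '[[[0,0,0.5],[0,0,0]],[[0,0,1],[0,0,0]],[[0,0,1],[0,0,0]]]'

```text
time_s: 19.05
position: [0.5089, 0.0858, 0.1114]
orientation: [[0.987, 0.16, 0.003], [0.16, -0.987, 0.002], [0.004, -0.001, -1.0]]
ft_force: [0.1, -0.0, 3.1]
opening: 0.0157
```

```bash
python3 -c "
from g import *
fix()"
```

```text
t 19.05 TCPfix mm [  0.36   5.89 111.38] flat_y -2.11 tip_z 31.68 F fix [ 0.11 -0.05  3.14] M [ 0.   -0.01  0.06] op 0.0157 rot [0.06 0.21 0.01]
```

Emit:
move_arm --series '[[[0,0,0.5],[0,0,0]],[[0,0,1],[0,0,0]],[[0,0,1],[0,0,0]]]'

```text
time_s: 19.35
position: [0.509, 0.0858, 0.1104]
orientation: [[0.987, 0.16, 0.004], [0.16, -0.987, 0.002], [0.004, -0.001, -1.0]]
ft_force: [-0.5, 0.0, 5.3]
opening: 0.0157
```

```bash
cat > avg.py <<'E'
from g import *
from bench import imaging
fix(); F=[];M=[]
for i in range(12):
    imaging.capture('top'); s=monitor.observe(); F.append(s['ft_force']);M.append(s['torque'])
F=np.array(F);f=F.mean(0);m=np.mean(M,0); print('avg F',np.round([f@ex,f@ey,f[2]],2),'sd',F.std(0).round(2),'M',np.round([m@ex,m@ey,m[2]],3)); fix()
E
python3 avg.py
```

```text
t 19.35 TCPfix mm [  0.4    5.88 110.4 ] flat_y -2.12 tip_z 30.7 F fix [-0.52  0.08  5.27] M [ 0.04 -0.03  0.04] op 0.0157 rot [0.06 0.21 0.01]
avg F [-0.04 -0.41  5.36] sd [0.63 0.54 0.47] M [0.024 0.029 0.045]
t 19.95 TCPfix mm [  0.43   5.87 110.46] flat_y -2.13 tip_z 30.76 F fix [-0.22 -1.76  5.95] M [0.03 0.01 0.04] op 0.0156 rot [0.05 0.22 0.01]
```

Emit:
move_arm --series '[[[0,0,0],[0,0,0]],[[0,0,0],[0,0,0]],[[0,0,0],[0,0,0]],[[0,0,0],[0,0,0]],[[0,0,0],[0,0,0]],[[0,0,0],[0,0,0]],[[0,0,0],[0,0,0]],[[0,0,0],[0,0,0]],[[0,0,0],[0,0,0]],[[0,0,0],[0,0,0]]]' --jaw 80

```text
time_s: 20.95
position: [0.5087, 0.0857, 0.1101]
orientation: [[0.987, 0.16, 0.003], [0.16, -0.987, 0.002], [0.003, -0.001, -1.0]]
ft_force: [-0.4, -0.5, -0.2]
opening: 0.063
```

Emit:
move_arm --series '[[[0,0,-10],[0,0,0]],[[0,0,-25],[0,0,0]],[[0,0,-45],[0,0,0]],[[0,0,-70],[0,0,0]],[[0,0,-100],[0,0,0]],[[0,0,-130],[0,0,0]],[[0,0,-150],[0,0,0]],[[0,0,-150],[0,0,0]]]'

```text
time_s: 21.75
position: [0.5103, 0.0854, 0.2644]
orientation: [[0.987, 0.16, 0.01], [0.16, -0.987, 0.001], [0.01, 0.001, -1.0]]
ft_force: [-0.4, 0.3, 0.3]
opening: 0.0633
```

```bash
python3 - <<'E'
from g import *
from bench import imaging
import cv2
fix()
d=imaging.capture('side');t=imaging.capture('top')['frame'];
u,v=proj(d,O+[0,0,.09]).astype(int); a=cv2.resize(d['frame'][v-60:v+50,u-44:u+44,::-1],(440,550),interpolation=cv2.INTER_CUBIC)
w=cv2.resize(imaging.capture('wrist')['frame'][90:340,230:410,::-1],(360,500))
cv2.imwrite('pics/m9.png',np.hstack([a,np.vstack([w,np.zeros((50,360,3),np.uint8)])]))
# bystander check: top-view change map vs start
t0=load('top')['frame']; df=np.abs(t.astype(int)-t0).max(2)
for n,(x0,y0,x1,y1) in dict(cup=(215,217,250,252),driver=(192,262,245,325),lens=(415,188,456,224),cam=(380,180,410,212)).items(): print(n,round(float(df[y0:y1,x0:x1].mean()),1))
P=lambda x,y,z:proj(d,O+ex*x+ey*y+[0,0,z]).round(0)-[u-44,v-60]
E
```

```text
t 21.75 TCPfix mm [  1.67   5.33 264.41] flat_y -2.67 tip_z 184.71 F fix [-0.31  0.41  0.31] M [ 0.04  0.02 -0.06] op 0.0633 rot [-0.04  0.6   0.  ]
cup 1.1
driver 1.1
lens 27.7
cam 1.1
```

View pics/m9.png

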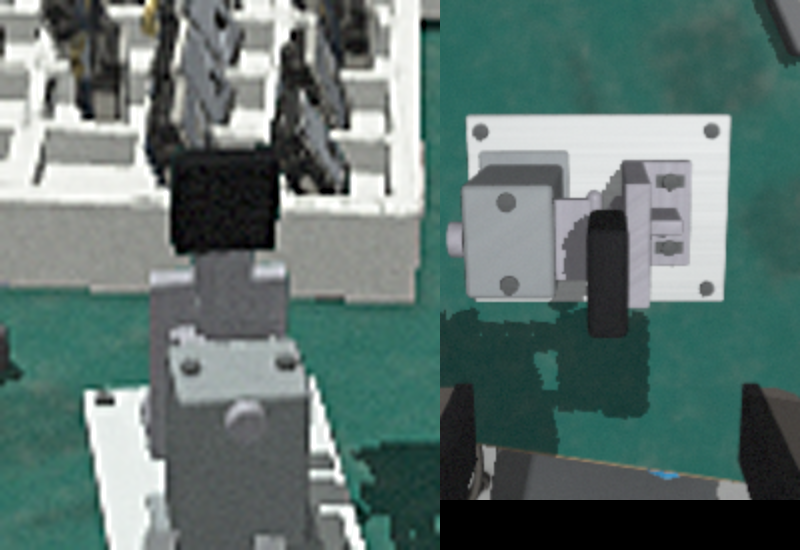

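```bash
python3 -c "
from bench import arm
print(arm.hand_in())"
```

```text
the job is handed in; nothing more can be done
None
```

The gauge is standing upright in the gap with its flat along the anvil. I released it, backed the gripper 150 mm up clear of it, and handed in at about 22 s. The hand-in gives no verdict.

- **Pick-up:** my first grasp closed on air. The pictures showed the real fingertips about 27–30 mm short of the stated TCP. I regripped lower, the jaws stopped at 16 mm, and I lifted the gauge clear of the stand.
- **Finding the anvil:** I felt the anvil's face at about y = −2.1 mm in the fixture frame, at roughly 2 N. I backed off before lowering the gauge.
- **Drag:** averaged over 12 readings, the vertical force was 5.4 N. Adding the gauge's 1.2 N weight gives a drag of about 6.5 N. The side force was close to zero.
- **Shoe force and depth:** the drag implies the shoe presses with about 5.5 N, which I worked out and did not measure directly. The tip was about 54 mm below the nose bar's axis.
- **Last checks:** after release, the side and wrist views show the gauge upright, near the middle of the gap and parallel to the anvil. I judged this by eye. The cup, driver and camera module had not changed in the top view.
- **Lens case:** the before/after comparison disagreed here (27.7 against about 1 for the others). I put this down to the arm covering it in the top view. An object that looks like the case is still in its expected place at the edge of the wrist view, but I did not measure it.

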